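# Clamp the seed jar

## Task

Two small jar clamps stand on the food-lab bench; one has a seed jar standing in it, the other is empty. Flip the lever of the clamp that holds the jar over to the back, past its springy centre, so that it snaps down flat and the pad clamps the jar's lid. Leave the empty clamp's lever standing open and the jar upright in its place.

Things in the scene. Friction and masses are not known exactly. Their poses are not given: they have to be found in the camera images.
- jar_clamp: Fixed aluminium clamp holding the jar. Origin: underside, on the jar's axis; z up, +x from jar to column (back), y along the lever's axle. Base x -50 to +85, 90 wide, 12 mm high. Column at x +68, top z 141. Arm over the jar, 26 mm wide, top z 138. Lever axle 155 mm above the origin between cheeks (top z 165, 36 mm overall). Pad under the arm drops 10 mm onto the lid as the lever closes.
- jar_lever (a joint): Its lever: flat steel bar, black grip, 22 wide, 12 mm thick, tip 87 mm from the axle. 0 = open (start): leans 25 deg forward, tip 37 mm in front of (-x) and 79 mm above the axle. Grows up and over to the back (+x): 0.44 upright, 1.2 spring centre, 2.0 closed, level, pointing +x. Sprung back to open below 1.2 (0.24 N m at 0), snaps shut by itself above 1.2. 3 to 6 N on the grip push it.
- spare_lever (a joint): Lever of the other clamp, which is the same in every way but has no jar standing in it; same joint values. It starts open at 0 and must stay open. The two clamps stand left and right of the middle of the bench in either order, their axles at least 300 mm apart, each turned up to 35 degrees; column away from the robot.
- jar: Loose seed jar standing in the jar clamp between four 14 mm high pegs: clear plastic full of seeds, paper band, red lid, 66 mm across, 75 mm high, about 0.15 kg. Origin: centre of its underside, 12 mm above the bench; z up. Other such jars stand about on the bench, none of them in a clamp.

How it is judged:
By the outcome, as a careful person would: the job done as asked, in the order asked, and still so for the second after the job is handed in, with the robot touching nothing.
It also fails if it takes over 32 s, if anything falls off the work surface, if the arm or the gripper's body presses on something with over 40 N, if the wrist force passes 120 N, or if a joint passes its speed limit or range.

## Robot

A 6-joint arm with a two-finger parallel gripper is mounted at the origin on the work surface. World frame = base frame: x ahead of the robot, y to its left, z up, the work surface at z = 0. Lengths are in m, angles in degrees, forces in N, time in s.
With the tool pointing down it reaches from about 0.3 to 0.75 m from the base axis. Payload 8.5 kg.
Tool frame: the origin (TCP) lies midway between the tips of the shut fingers; the grasp point (between the pads) lies 19 mm behind it (env.tcp_to_grasp is the z of the grasp point in the tool frame, in m); z points along the fingers, y is the line along which they close (so a half turn about z gives the same grasp; the last joint's range is limited). The gripper opens to 85 mm and grips with 20 to 120 N. Pads are 22 mm wide; open, the fingers measure 114 mm over their backs; the gripper's body (76 mm by 85 mm) begins 54 mm behind the grasp point. The pads swing forward as they close: fully open they stand 13 mm farther back than shut.
Start: joints at [59.341, 21.807, 74.336, -0, 83.858, -12.336], TCP at [0.173, 0.522, 0.231] pointing down, gripper open.
Joint ranges: [-178.18, 178.18], [-50.72, 133.34], [12.68, 142.11], [-81.47, 261.47], [9.98, 163.14], [-165.26, 165.26]. Speed limits (degrees/s): [136.94, 136.94, 180, 180, 180, 180].

## Interface

Orientations are given as a 3x3 rotation matrix whose columns are the frame's x, y, z axes.
In Python, from rig import env, imaging, job, models gives the robot as it stands. The module is installed in compiled form; this text tells all that it offers.
- The arm moves only by the tool jog_arm, never from a script. Its argument "plan" is text: rows parted by semicolons, each of 7 numbers parted by spaces: the turn, a rotation vector about the tool's x, y, z in degrees, then the shift along the tool's x, y, z in cm, then the closure in counts, from 0 (fully open) to 255 (shut). In form: rx ry rz x y z claw; .... A call has 1 to 10 rows; each row shifts and turns the commanded pose from where the row before left it, along the tool's axes as they then stand; what a row does not reach is not made up. A row lasts 1/12 s, in which the tool goes at most 41.7 mm and 7.16 degrees, less where a joint would pass 70% of its speed; a pose out of reach is approached as far as the arm can. A call with a gripper value outside its range is refused whole. The fingers move at their own pace and stop on an object; "grip_force" is the grip in N (left out, the last holds). Time passes only in rows, so rows that do not move let the fingers close. It gives the time, the measured TCP pose, the force, the opening and the grip force at its end, in the units of the state.
- env.observe(): the state, without advancing time (a new reading comes with each control period).
- imaging.get_image(name): name is "scene" or "top"; returns a dict with "pixels" (420x560x3 uint8, red, green, blue), "depth" (420x560 float32, m along the optical axis (not along the pixel's ray), 0 where there is no reading), "fov_y" (degrees; the focal length in pixels is half the picture's height over the tangent of half this angle, whatever the lens; pixels are square), "cx", "cy" (the principal point, pixels), "world_from_camera" (4x4, takes a point from camera to world coordinates). Camera axes: x right, y down, z forward; pixel columns grow to the right and rows downward; lengths in m; the calibration is good to about 2 mm. A picture is of the moment at which its call begins.
- job.close_job(): hands the job in; it is judged then, once.
Trained networks look in the newest picture that a camera, given by its name, has taken for a name from the list of things; names that differ only in an ending like _2 or _b are one class to them, and where a whole thing is asked for, a point or a joint stands for the part that bears it (a point fixed in the world has none). Each returns a list of dicts, best first, with "confidence" (0 to 1); they miss things now and then, are a little off and sometimes report something else, mostly with a low value. They report only what shows in the picture. A call takes as long as a camera call.
- models.outline_of(camera, query): "region" (420x560 bool, what is visible of it) and "bbox" ([centre column, centre row, width, height] in pixels, round what is visible of it).
- models.tip_of(camera, query): "at" ([column, row] in pixels: a listed point, or the origin of a listed thing).
The state is a dict: "time_s": time; "q": joint angles; "qvel": joint speeds; "joint_efforts": joint torques, N m; "position": TCP position; "tool_rot": TCP orientation; "ft_force": force on the tool from outside, world axes, zero at the start; "wrist_torque": the same for the moment, N m; "grip_width": finger opening in m; "gripper_force": force on a finger pad.
Only numpy, scipy, OpenCV 4.12 (cv2) and the standard library are available. Lean on these libraries where they do the work, as an engineer would, in place of code of your own. Each camera call takes 0.05 s, during which the arm holds its last target. There are 200 camera calls.

## Working session

There is one attempt and no reset: what is moved stays moved. The work goes in short steps, Python scripts to look and compute and a tool call to move; the robot and the scene stay as the last step left them, time stands still between calls to the robot, and variables do not carry over. Pictures are saved under pics/ and viewed, at most 10 in all, crops included, and the job is handed in when it is done.

Besides the shell and the picture viewer there is one more tool, called after "Call:" in YAML: its name, and indented under it one key for each argument. jog_arm: Moves the arm, as the interface text tells. Its arguments: {"type":"object","properties":{"plan":{"type":"string"},"grip_force":{"type":"number"}},"required":["plan"]}

```bash
mkdir -p pics; cat > h.py <<'E'
from rig import env, imaging, job, models
import numpy as np, cv2
def cam(n):
    d=imaging.get_image(n); h=d["pixels"].shape[0]; d["f"]=h/2/np.tan(np.radians(d["fov_y"]/2)); return d
def pts(d,mask=None):
    v,u=np.nonzero((d["depth"]>0)&(mask if mask is not None else True)); z=d["depth"][v,u]
    P=np.c_[(u-d["cx"])/d["f"]*z,(v-d["cy"])/d["f"]*z,z,np.ones(len(z))]
    return (P@d["world_from_camera"].T)[:,:3],u,v
def save(d,n): cv2.imwrite("pics/"+n,d["pixels"][:,:,::-1])
E
python3 - <<'E'
from h import *
s=env.observe(); print(s["time_s"],s["position"],s["tool_rot"])
D={n:cam(n) for n in("scene","top")}
cv2.imwrite("pics/a.png",cv2.resize(D["scene"]["pixels"][:,:,::-1],None,fx=1.4,fy=1.4))
cv2.imwrite("pics/b.png",cv2.resize(D["top"]["pixels"][:,:,::-1],None,fx=1.4,fy=1.4))
for n,d in D.items():
  print(n,d["world_from_camera"].round(3).tolist())
  for q in("jar_clamp","jar_lever","spare_lever","jar"):
    for o in models.outline_of(n,q)[:5]:
        P,_,_=pts(d,o["region"]); print(q,round(o["confidence"],2),np.round(o["bbox"]),np.median(P,0).round(3) if len(P) else "", P.max(0).round(3) if len(P) else "")
E
```

```text
0.0 [0.1727613 0.5218486 0.2306904] [[-9.49296830e-01  3.14380306e-01 -7.42683168e-04]
 [ 3.14381042e-01  9.49295992e-01 -1.29627972e-03]
 [ 2.97501339e-04 -1.46403974e-03 -9.99998884e-01]]
scene [[0.23, 0.76, -0.608, 0.994], [0.973, -0.17, 0.156, -0.134], [0.015, -0.628, -0.778, 0.701], [0.0, 0.0, 0.0, 1.0]]
jar_clamp 0.79 [166. 233.  94. 156.] [ 0.568 -0.204  0.107] [ 0.623 -0.136  0.236]
jar_lever 0.9 [139. 188.  34.  61.] [ 0.515 -0.222  0.193] [ 0.543 -0.202  0.236]
spare_lever 0.79 [431. 156.  14.  61.] [0.543 0.228 0.194] [0.571 0.373 0.236]
jar 0.86 [159. 249.  41.  43.] [ 0.552 -0.226  0.082] [ 0.588 -0.186  0.106]
top [[0.003, -0.977, 0.213, 0.387], [-1.0, -0.002, 0.003, 0.004], [-0.003, -0.213, -0.977, 0.832], [0.0, 0.0, 0.0, 1.0]]
jar_clamp 0.72 [413. 214. 104.  95.] [ 0.531 -0.198  0.104] [ 0.641 -0.139  0.236]
jar_lever 0.77 [439. 214.  46.  27.] [ 0.508 -0.221  0.202] [ 0.557 -0.202  0.236]
spare_lever 0.75 [145. 196.  30.  22.] [0.533 0.225 0.208] [0.564 0.247 0.236]
jar 0.92 [405. 222.  29.  40.] [ 0.511 -0.196  0.085] [ 0.562 -0.183  0.14 ]
```

View pics/a.png

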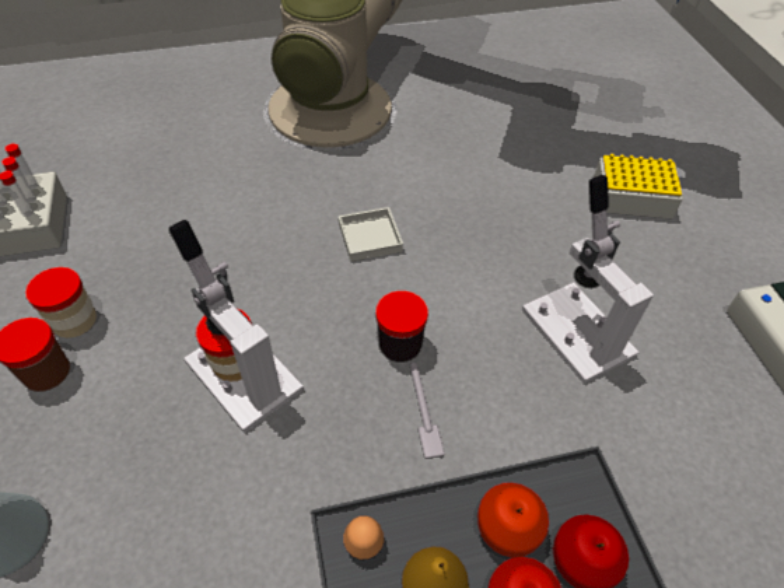

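View pics/b.png

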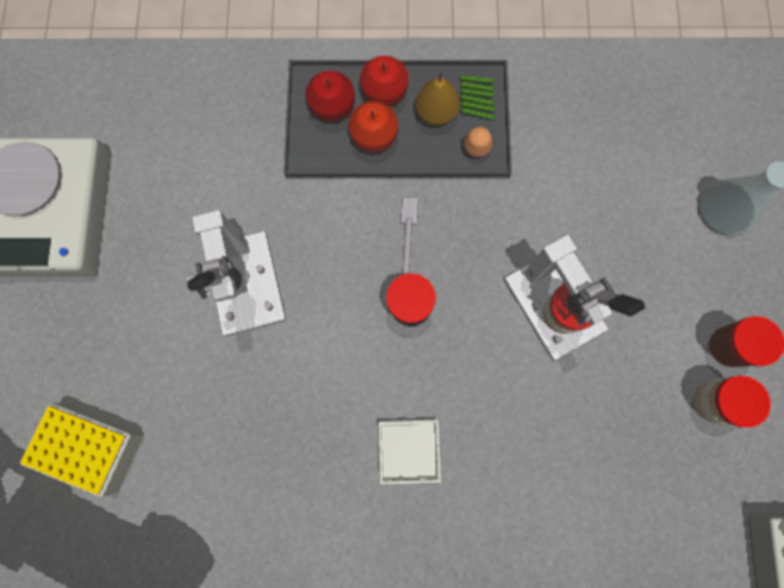

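The scene view (at 1.4x) shows the clamp with the jar at left, its lever grip at about (185,240). The empty clamp is at right, with its lever at (598,195). In the top view the jar clamp is on the right at (565,300), so it lies at y≈-0.2, and its lever grip is at (625,303).

```bash
python3 - <<'E'
from h import *
A=[]
for n in("scene","top"):
  d=cam(n); P,_,_=pts(d)
  P=P[(P[:,0]>.4)&(P[:,0]<.7)&(P[:,1]>-.32)&(P[:,1]<-.1)]
  base=P[(P[:,2]>.008)&(P[:,2]<.016)]
  r=cv2.minAreaRect((base[:,:2]*1000).astype(np.float32)); print(n,"base",len(base),r)
  a=P[(P[:,2]>.130)&(P[:,2]<.146)]
  print("arm",len(a),cv2.minAreaRect((a[:,:2]*1000).astype(np.float32)), np.median(a[:,2]))
  for lo,hi in((.15,.165),(.165,.18),(.18,.195),(.195,.21),(.21,.225),(.225,.24)):
    l=P[(P[:,2]>lo)&(P[:,2]<hi)]; print(lo,len(l),l.mean(0).round(4),l.min(0).round(3),l.max(0).round(3))
  A.append(P)
P=np.vstack(A)
a=P[(P[:,2]>.134)&(P[:,2]<.143)]; c=a.mean(0); print("armdir",np.degrees(np.arctan2(*np.linalg.svd(a[:,:2]-c[:2],full_matrices=False)[2][0][::-1])),c)
E
```

```text
scene base 1358 ((542.89208984375, -206.373779296875), (136.17257690429688, 90.65028381347656), 28.806129455566406)
arm 949 ((550.4407348632812, -201.24444580078125), (110.785888671875, 44.446128845214844), 22.971311569213867) 0.1387822518050963
0.15 286 [ 0.5313 -0.2127  0.1595] [ 0.502 -0.235  0.15 ] [ 0.546 -0.195  0.165]
0.165 270 [ 0.5229 -0.213   0.1711] [ 0.505 -0.233  0.165] [ 0.543 -0.193  0.18 ]
0.18 123 [ 0.5179 -0.221   0.1871] [ 0.511 -0.231  0.18 ] [ 0.524 -0.212  0.195]
0.195 144 [ 0.513  -0.2244  0.203 ] [ 0.503 -0.238  0.195] [ 0.519 -0.214  0.21 ]
0.21 173 [ 0.5075 -0.2274  0.2178] [ 0.497 -0.241  0.21 ] [ 0.515 -0.217  0.225]
0.225 153 [ 0.5011 -0.2303  0.2313] [ 0.49  -0.242  0.225] [ 0.509 -0.22   0.236]
top base 1381 ((538.8756103515625, -206.73626708984375), (135.283447265625, 89.13813018798828), 29.462181091308594)
arm 917 ((543.0216064453125, -199.70018005371094), (111.04451751708984, 41.111900329589844), 25.289716720581055) 0.13830832285801142
0.15 184 [ 0.5219 -0.2092  0.1605] [ 0.494 -0.234  0.15 ] [ 0.542 -0.195  0.165]
0.165 179 [ 0.5178 -0.2111  0.1709] [ 0.5   -0.235  0.165] [ 0.539 -0.194  0.18 ]
0.18 65 [ 0.5126 -0.2194  0.1875] [ 0.503 -0.229  0.18 ] [ 0.52  -0.212  0.195]
0.195 58 [ 0.5057 -0.221   0.2045] [ 0.495 -0.234  0.195] [ 0.514 -0.215  0.21 ]
0.21 88 [ 0.5008 -0.2241  0.2174] [ 0.487 -0.235  0.21 ] [ 0.511 -0.217  0.225]
0.225 151 [ 0.4942 -0.2302  0.2318] [ 0.485 -0.242  0.225] [ 0.505 -0.22   0.237]
armdir 26.84465574234109 [ 0.55874377 -0.19636532  0.13878394]
```

Call:
jog_arm:
  plan: "0 0 -6.75 0 0 -1 255;0 0 -6.75 0 0 -1 255;0 0 -6.75 0 0 -1 255;0 0 -6.75 0 0 -1 255;0 0 -6.75 0 0 -1 255;0 0 -6.75 0 0 -1 255;0 0 -6.75 0 0 -1 255;0 0 0 0 0 0 255"

```text
time_s: 1.27
position: [0.1732, 0.5225, 0.3032]
tool_rot: [[-0.873, -0.487, 0.002], [-0.487, 0.873, 0.003], [-0.003, 0.002, -1.0]]
ft_force: [-0.7, 1.4, 0.3]
grip_width: 0.0003
gripper_force: 0.0
```

Call:
jog_arm:
  plan: "0 0 0 0.5 -3 0 255;0 0 0 0.5 -3 0 255;0 0 0 0.5 -3 0 255;0 0 0 0.5 -3 0 255;0 0 0 0.5 -3 0 255;0 0 0 0.5 -3 0 255;0 0 0 0.5 -3 0 255;0 0 0 0.5 -3 0 255;0 0 0 0.5 -3 0 255;0 0 0 0.5 -3 0 255"

```text
time_s: 2.1
position: [0.2741, 0.2339, 0.3009]
tool_rot: [[-0.877, -0.48, -0.0], [-0.48, 0.877, -0.0], [0.0, -0.0, -1.0]]
ft_force: [-0.1, -0.8, 0.7]
grip_width: -0.0001
gripper_force: 0.0
```

Call:
jog_arm:
  plan: "0 0 0 0.5 -3 0 255;0 0 0 0.5 -3 0 255;0 0 0 0.5 -3 0 255;0 0 0 0.5 -3 0 255;0 0 0 0.5 -3 0 255;0 0 0 0.5 -3 0 255;0 0 0 0.5 -3 0 255;0 0 0 0.5 -3 0 255;0 0 0 0.5 -3 0 255;0 0 0 0 0 0 255"

```text
time_s: 2.93
position: [0.3667, -0.0265, 0.3005]
tool_rot: [[-0.879, -0.476, -0.001], [-0.476, 0.879, -0.001], [0.001, -0.0, -1.0]]
ft_force: [0.2, 1.0, -0.4]
grip_width: -0.0002
gripper_force: 0.0
```

Call:
jog_arm:
  plan: "0 0 0 0.44 -3.03 0 255;0 0 0 0.44 -3.03 0 255;0 0 0 0.44 -3.03 0 255;0 0 0 0.44 -3.03 0 255;0 0 0 0.44 -3.03 0 255;0 0 0 0.44 -3.03 0 255;0 0 0 0.44 -3.03 0 255;0 0 0 0.44 -3.03 0 255;0 0 0 0 0 0 255"

```text
time_s: 3.68
position: [0.4529, -0.2557, 0.2996]
tool_rot: [[-0.878, -0.478, -0.001], [-0.478, 0.878, 0.0], [0.001, 0.001, -1.0]]
ft_force: [-0.5, -0.3, -1.2]
grip_width: 0.0001
gripper_force: 0.0
```

Call:
jog_arm:
  plan: "0 0 0 0 0 2.4 255;0 0 0 0 0 2.4 255;0 0 0 0 0 2.4 255;0 0 0 0 0 2.3 255;0 0 0 0 0 0 255;0 0 0 0 0 0 255"

```text
time_s: 4.18
position: [0.4517, -0.2512, 0.2061]
tool_rot: [[-0.876, -0.482, -0.001], [-0.482, 0.876, 0.001], [0.001, 0.002, -1.0]]
ft_force: [0.7, -0.0, 0.4]
grip_width: 0.0001
gripper_force: 0.0
```

```bash
python3 - <<'E'
from h import *
a=cam("scene")["pixels"][100:310,60:340]; b=cam("top")["pixels"][120:330,270:550]
cv2.imwrite("pics/c.png",cv2.resize(np.hstack([a,b])[:,:,::-1],None,fx=1.4,fy=1.4))
p=env.observe()["position"];d=p[:2]-[.526,-.215]; print(p,d@[.877,.48],d@[-.48,.877])
E
```

```text
[ 0.45239849 -0.25199675  0.2077885 ] -0.0823069599951402 0.0028825730993781505
```

View pics/c.png

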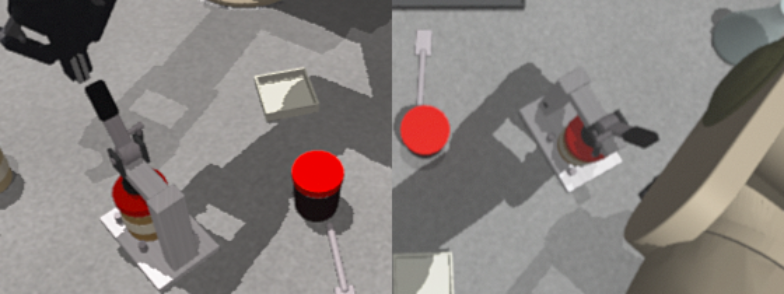

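The fingers (75,68 in the left crop) are lined up just in front of the lever's grip (100,100), so I can push.

Call:
jog_arm:
  plan: "0 0 0 -1 0 0 255;0 0 0 -1 0 0 255;0 0 0 -1 0 0 255;0 0 0 -0.8 0 0 255;0 0 0 -0.8 0 0 255;0 0 0 -0.8 0 0 255;0 0 0 0 0 0 255"

```text
time_s: 4.87
position: [0.5004, -0.2251, 0.2062]
tool_rot: [[-0.875, -0.485, 0.001], [-0.485, 0.875, 0.0], [-0.0, -0.0, -1.0]]
ft_force: [-2.4, -2.1, 1.8]
grip_width: -0.0
gripper_force: 1.2
```

Call:
jog_arm:
  plan: "0 0 0 -0.8 0 0 255;0 0 0 -0.8 0 0 255;0 0 0 -0.8 0 0 255;0 0 0 -0.8 0 0 255;0 0 0 -0.8 0 0 255;0 0 0 -0.8 0 0 255;0 0 0 0 0 0 255"

```text
time_s: 5.45
position: [0.5426, -0.2016, 0.2061]
tool_rot: [[-0.875, -0.485, 0.001], [-0.485, 0.875, 0.001], [-0.001, 0.0, -1.0]]
ft_force: [-0.3, 0.6, 0.1]
grip_width: -0.0001
gripper_force: 0.0
```

```bash
python3 - <<'E'
from h import *
a=cam("scene")["pixels"][100:310,60:340]; b=cam("top")["pixels"][120:330,270:550]
cv2.imwrite("pics/d.png",cv2.resize(np.hstack([a,b])[:,:,::-1],None,fx=1.4,fy=1.4))
s=env.observe();p=s["position"];d=p[:2]-[.526,-.215]; print(p,d@[.877,.48],d@[-.48,.877],s["ft_force"])
E
```

```text
[ 0.54157972 -0.20223086  0.20620967] 0.01979260248049941 0.0037202657873134956 [ 0.07065823 -0.79345799 -0.44666225]
```

View pics/d.png

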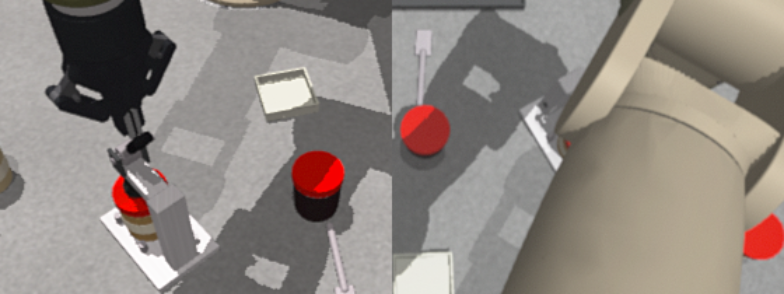

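The lever now leans back near its spring centre: the grip is at (140,142) with the finger behind it, and the force is about zero. I'll push on, forward and down.

Call:
jog_arm:
  plan: "0 0 0 -0.8 0 0.2 255;0 0 0 -0.7 0 0.6 255;0 0 0 -0.7 0 0.6 255;0 0 0 -0.5 0 0.4 255;0 0 0 0 0 0 255;0 0 0 0 0 0 255;0 0 0 0 0 0 255"

```text
time_s: 6.13
position: [0.5648, -0.1896, 0.1884]
tool_rot: [[-0.875, -0.484, 0.0], [-0.484, 0.875, -0.0], [0.0, -0.0, -1.0]]
ft_force: [-0.4, -1.4, -0.7]
grip_width: 0.0
gripper_force: 0.0
```

Call:
jog_arm:
  plan: "0 0 0 1 0 -2 255;0 0 0 2 0 -2 255;0 0 0 3 0 -2 255;0 0 0 4 0 -1 255;0 0 0 4 0 -1 255;0 0 0 4 0 0 255;0 0 0 4 0 0 255;0 0 0 0 0 0 255"

```text
time_s: 6.8
position: [0.3904, -0.2773, 0.2687]
tool_rot: [[-0.895, -0.446, -0.017], [-0.445, 0.895, -0.016], [0.022, -0.007, -1.0]]
ft_force: [-0.3, 0.6, -0.0]
grip_width: 0.0004
gripper_force: 0.0
```

```bash
python3 - <<'E'
from h import *
d=cam("scene"); a=d["pixels"]
cv2.imwrite("pics/e.png",cv2.resize(a[60:330,60:400][:,:,::-1],None,fx=2,fy=2))
s=env.observe(); print(s["position"],s["ft_force"],s["time_s"])
P,_,_=pts(d); P=P[(P[:,0]>.5)&(P[:,0]<.66)&(P[:,1]>-.27)&(P[:,1]<-.1)&(P[:,2]>.15)]
k=(P[:,:2]-[.526,-.215])@[.877,.48]
for lo in np.arange(-.04,.1,.02):
  m=(k>lo)&(k<=lo+.02); print(lo.round(2),m.sum(),P[m,2].max().round(3) if m.any() else "")
E
```

```text
[ 0.39202936 -0.27685496  0.26866872] [ 1.08071533 -0.29394082  1.22823518] 6.85
-0.04 0 
-0.02 82 0.168
0.0 333 0.168
0.02 187 0.162
0.04 148 0.164
0.06 174 0.164
0.08 116 0.163
0.1 0
```

View pics/e.png

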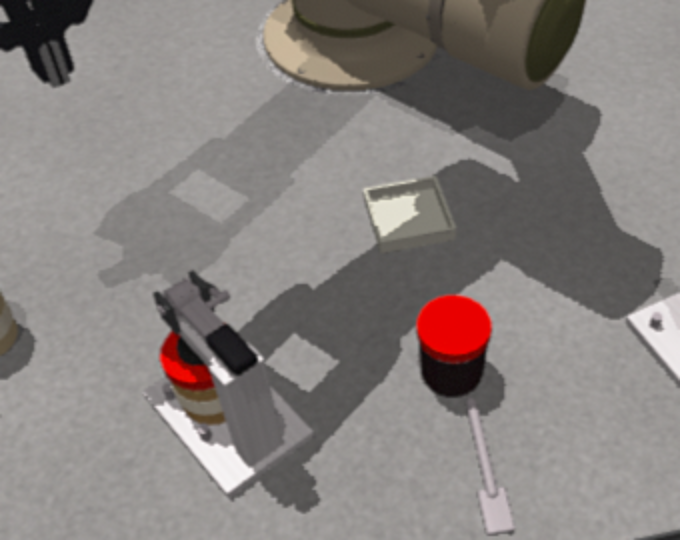

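The lever lies flat over the arm to the back, with its grip at (230,348) and its top level at z≈0.163. The jar is upright under the pad at (200,385), and the robot is clear of everything.

```bash
python3 -c "
from h import *
d=cam('scene')
for o in models.outline_of('scene','spare_lever'): print(o['confidence'],o['bbox'],pts(d,o['region'])[0].max(0))
print(job.close_job())"
```

```text
0.68 [430.5, 153.8, 14.3, 57.2] [0.57100592 0.37260423 0.23598914]
the job is handed in; nothing more can be done
None
```

The jar clamp's lever is snapped down flat to the back with the jar upright under its pad, the empty clamp's lever still stands open, and the job is handed in at about 7 s; no verdict was returned.

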